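Fit the insulating plate to a battery-module end plate on the welding jig

TASK

On the welding jig, push the aluminium end plate away from the robot over the bed until its long side lies flush against the stop rail along its whole length. Take the plate with the two holes out of the blue rack, lay it down flat and let go of it, then take it again by its long edges and lower it (do not drop it) over the two dowels until it lies fully down on the end plate, the end plate still flush against the rail. Leave the blank plate in its rack, and do not disturb the battery cell and the roll of tape.

Things in the scene. Friction and masses are not known exactly. Their poses are not given: they have to be found in the camera images.
- jig: Welding jig: fixed dark steel bed 160 mm (x) by 220 mm (y), 10 mm thick, on the bench, left or right of the robot's centre line (the rack is on the other side). Origin: centre of its underside; x points away from the robot, turned up to 0.22 rad. A bright steel stop rail 20 mm wide, 220 mm long, 12 mm high above the bed, is screwed along its far edge.
- rail_mid (a point): Middle of the stop rail's near face, at the level of the bed's top (10 mm over the bench), 60 mm in x from the jig's centre. x points square into the rail, away from the robot; y runs along the rail; z up.
- end_plate_mid (a point): Centre of the end plate, half-way up: a loose aluminium bar 140 mm long (y), 54 mm wide (x, towards the rail), 20 mm thick, 0.4 kg, flat on the bed before the rail, a little askew. Two dowels, 10 mm diameter, stand on its top at y = -55 and +55 mm, x = 0; they rise 25 mm over the plate's top, the upper 8 mm a bullet nose tapering to 4 mm. It slides when pushed with about 2 to 5 N.
- end_plate_back_left (a point): Bottom corner of the end plate on its rail side, at its +y end (27 mm in x, 70 mm in y from its centre, at the level of the bed's top).
- end_plate_back_right (a point): Bottom corner of the end plate on its rail side, at its -y end.
- dowel_left (a point): Tip of the dowel at the end plate's +y end (25 mm over the end plate's top).
- dowel_right (a point): Tip of the dowel at the end plate's -y end.
- insulator_mid (a point): Centre of the plate to fit: pale glass-epoxy board 146 mm long (y), 60 mm wide (z), 8 mm thick (x), 0.13 kg, with two 12 mm through holes 55 mm either side of the middle along its length. At the start it stands on a long edge in one of the rack's two slots, z up, top edge 64 mm over the bench. It fits either way round and either face up.
- hole_left (a point): Centre of the hole at the +y end of the plate to fit, half-way through its thickness.
- hole_right (a point): Centre of the hole at the -y end of the plate to fit, half-way through its thickness.
- blank_mid (a point): A bystander in the rack's other slot: a board of the same kind without holes, 112 mm long, 60 mm wide, 8 mm thick, standing on edge; this point is its centre. The slots are parallel, 70 mm apart.
- rack: Fixed blue tray 150 mm (x) by 170 mm (y), 34 mm high, turned up to 0.22 rad; origin at the centre of the underside. Combs 30 mm high hold the boards upright with 1 mm play each side; slots run along y at x = -35 and +35 mm, floor 4 mm over the bench. The bench between rack and jig is free (centre line, 0.45 to 0.65 m ahead; at least 150 mm wide).
- cell: Bystander: prismatic battery cell, aluminium, lying flat at the back of the bench, 97 x 148 mm, 27 mm high, origin at the centre of the underside.
- tape: Bystander: roll of tape lying flat at the back of the bench, 96 mm diameter, 48 mm high, origin at the centre of the underside.
Things that resemble listed ones, but are neither listed nor needed, are in the scene too. Leave any purple look-alike of the part that bears end_plate_mid alone. Leave any green or yellow look-alike of the part that bears insulator_mid alone.

How it is judged:
By the outcome, as a careful person would: the job done as asked, in the order asked, and still so for the second after the job is handed in, with the robot touching nothing.
It also fails if it takes over 67 s, if anything falls off the work surface, if the arm or the gripper's body presses on something with over 40 N, if the wrist force passes 120 N, or if a joint passes its speed limit or range.

ROBOT

A 7-joint arm with a two-finger parallel gripper is mounted at the origin on the work surface. World frame = base frame: x ahead of the robot, y to its left, z up, the work surface at z = 0. Lengths are in m, angles in rad, forces in N, time in s.
With the tool pointing down it reaches from about 0.425 to 0.925 m from the base axis. Payload 6.8 kg.
Tool frame: the origin (TCP) lies on the front face of the gripper's body, between the roots of the fingers; the fingertips stand 73 mm ahead of it and the grasp point (between the pads) lies 54 mm ahead of it (grip_depth is the distance from the TCP to the grasp point, in m); z points along the fingers, y is the direction in which the jaws open and shut (so a half turn about z gives the same grasp; the last joint's range is limited). The gripper opens to 85 mm and grips with 20 to 120 N. Pads are 22 mm wide; open, the fingers measure 114 mm over their backs; the gripper's body (76 mm by 85 mm) begins 54 mm behind the grasp point. The pads swing forward as they close: fully open they stand 13 mm farther back than shut.
Start: joints at [-1.369, 0.477, 0.022, 1.555, -0.011, 1.109, -0.083], TCP at [0.206, 0.643, 0.304] pointing down, gripper open.
Joint ranges: [-2.96, 2.96], [-0.34, 2.1], [-1.41, 1.46], [0.24, 2.44], [-1.37, 4.51], [0.17, 1.92], [-2.96, 2.96]. Speed limits (rad/s): [2.39, 2.39, 3.14, 3.14, 3.14, 3.14, 3.14].

INTERFACE

Orientations are given as a unit quaternion [x, y, z, w].
In Python, from station import observe, get_image, camera_info, sign_off, cut_out, spot_point, grip_depth gives the robot as it stands.
- The arm moves only by the tool step_arm, never from a script. Its argument "series" is text: rows parted by semicolons, each of 7 numbers parted by spaces: the opening, from 0 (shut) to 1 (fully open), then the shift along the tool's x, y, z in cm, then the turn, a rotation vector about the tool's x, y, z in degrees. A call has 1 to 12 rows; each row is the pose to reach, as a shift and turn from the pose measured when the call began, along the tool's axes at that moment; what a row does not reach only later rows make up. A row lasts 1/8 s, in which the tool goes at most 62.5 mm and 10.7 degrees, less where a joint would pass 70% of its speed; a pose out of reach is approached as far as the arm can. A call with a gripper value outside its range is refused whole. The fingers move at their own pace and stop on an object; "grip_force" is the grip in N (left out, the last holds). Time passes only in rows, so rows that repeat a pose let the fingers close. It gives the time, the measured TCP pose, the force and the opening at its end, in the units of the state.
- observe(): the state, without advancing time (a new reading comes with each control period).
- get_image(name): name is "scene" or "side" or "wrist"; returns the picture (420x560x3 uint8, red, green, blue); there is no depth.
- camera_info(name): a dict with "fx", "fy", "cx", "cy" (pixels), "xyz" and "orientation" of the camera in the world. Camera axes: x right, y up, looking along -z (the intrinsics and any distortion apply to the point x, -y, -z); pixel columns grow to the right and rows downward; lengths in m; the calibration is good to about 2 mm. A picture is of the moment at which its call begins: read the wrist's pose just before it. camera_info takes no time and is no camera call; for the wrist camera it gives the pose at the moment of the call.
- sign_off(): hands the job in, once; it reports no verdict.
Trained networks look in the newest picture that a camera, given by its name, has taken for a name from the list of things; names that differ only in an ending like _2 or _b are one class to them, and where a whole thing is asked for, a point or a joint stands for the part that bears it (a point fixed in the world has none). Each returns a list of dicts, best first, with "p" (0 to 1); they miss things now and then, are a little off and sometimes report something else, mostly with a low value. They report only what shows in the picture. A call takes as long as a camera call. They do not tell look-alikes from the thing itself.
- cut_out(thing, camera): "pixels" (420x560 bool, what is visible of it) and "bbox" ([left, top, right, bottom] in pixels, round what is visible of it).
- spot_point(thing, camera): "pixel" ([column, row] in pixels: a listed point, or the origin of a listed thing).
The state is a dict: "clock": time; "joint_positions": joint angles; "qd": joint speeds; "joint_efforts": joint torques, N m; "tool_pos": TCP position; "ee_rot": TCP orientation; "wrist_force": force on the tool from outside, world axes, zero at the start; "moment": the same for the moment, N m; "grip_width": opening from 0.0 (shut) to 1.0 (fully open).
Only numpy, scipy, OpenCV 4.12 (cv2) and the standard library are available. Lean on these libraries where they do the work, as an engineer would, in place of code of your own. Each camera call takes 0.05 s, during which the arm holds its last target. There are 200 camera calls.

## Working session

There is one attempt and no reset: what is moved stays moved. The work goes in short steps, Python scripts to look and compute and a tool call to move; the robot and the scene stay as the last step left them, time stands still between calls to the robot, and variables do not carry over. Pictures are saved under pics/ and viewed, about 8 in all and at most 12, crops included, and the job is handed in when it is done.

Besides the shell and the picture viewer there is one more tool, called by a JSON object that holds its "fn" and its "kwargs". step_arm: Moves the arm, as the interface text tells. Its arguments: {"type":"object","properties":{"series":{"type":"string"},"grip_force":{"type":"number"}},"required":["series"]}

```bash
ls; mkdir -p pics; python3 - <<'E'
from station import *
import cv2,numpy as np
print(observe()); print(grip_depth)
ims=[]
for n in ("scene","side"):
    im=get_image(n); cv2.imwrite(f"pics/{n}0.png",im[:,:,::-1]); print(n,camera_info(n))
    for t in ["jig","rail_mid","end_plate_mid","end_plate_back_left","end_plate_back_right","dowel_left","dowel_right","insulator_mid","hole_left","hole_right","blank_mid","rack","cell","tape"]:
        print(t,[(np.round(d["pixel"],1).tolist(),round(d["p"],2)) for d in spot_point(t,n)][:4])
E
```

```text
pics
{'clock': 0.0, 'joint_positions': array([-1.36911621,  0.47779255,  0.0223386 ,  1.55648187, -0.01150696,
        1.10927752, -0.08309863]), 'qd': array([ 0.0013349 , -0.00054002, -0.00137969,  0.0010338 , -0.00034674,
       -0.00084934, -0.0005845 ]), 'joint_efforts': array([-6.15575536e-04, -5.96464384e+01,  1.60748642e+00, -2.81184125e+01,
        1.24319899e-02,  9.44002066e-03, -3.07556536e-05]), 'tool_pos': array([0.20563384, 0.64242251, 0.30291778]), 'ee_rot': array([ 1.54261257e-01,  9.88029669e-01, -9.12357149e-04, -7.69144190e-05]), 'wrist_force': array([ 1.06851328,  0.42856464, -0.43958635]), 'moment': array([-0.01598368,  0.03461738, -0.0022152 ]), 'grip_width': 1.003006373658919}
0.0539
scene {'fx': 383.24362495764933, 'fy': 383.24362495764933, 'cx': 280.6911549708709, 'cy': 212.2718047330824, 'xyz': array([0.86880368, 0.37688146, 0.84741273]), 'orientation': array([0.1078034 , 0.25895555, 0.8853051 , 0.37088453])}
jig [([344.6, 279.6], 0.72), ([217.1, 169.1], 0.57)]
rail_mid [([200.8, 183.6], 0.58)]
end_plate_mid [([211.9, 161.6], 0.96), ([261.7, 125.6], 0.69), (
[... 1442 characters left out ...]
], 0.83), ([398.7, 272.7], 0.74)]
dowel_left [([265.5, 357.7], 0.77), ([446.9, 248.5], 0.76), ([333.6, 275.6], 0.74), ([206.7, 180.6], 0.23)]
dowel_right [([307.8, 331.6], 0.77), ([377.3, 297.3], 0.64), ([205.0, 182.1], 0.61)]
insulator_mid [([136.4, 197.4], 0.79), ([182.2, 225.4], 0.67)]
hole_left [([204.8, 178.3], 0.81), ([160.5, 235.7], 0.57), ([141.9, 208.3], 0.55)]
hole_right [([127.5, 186.1], 0.83), ([231.9, 193.8], 0.68), ([199.8, 218.7], 0.56), ([204.9, 181.2], 0.2)]
blank_mid [([236.1, 177.8], 0.93), ([350.4, 293.3], 0.35)]
rack [([226.1, 190.4], 0.97), ([312.9, 180.6], 0.73)]
cell [([358.6, 213.2], 0.96), ([330.6, 277.4], 0.22)]
tape [([313.6, 180.7], 0.82), ([332.7, 276.8], 0.53)]
```

```bash
python3 - <<'E'
import cv2,numpy as np
a=cv2.imread("pics/scene0.png");b=cv2.imread("pics/side0.png")
a=cv2.resize(a[90:330,90:490],None,fx=2,fy=2,interpolation=cv2.INTER_CUBIC)
b=cv2.resize(b[150:390,90:490],None,fx=2,fy=2,interpolation=cv2.INTER_CUBIC)
cv2.imwrite("pics/a1.png",a);cv2.imwrite("pics/b1.png",b)
E
```

```text
(no output)
```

View pics/a1.png

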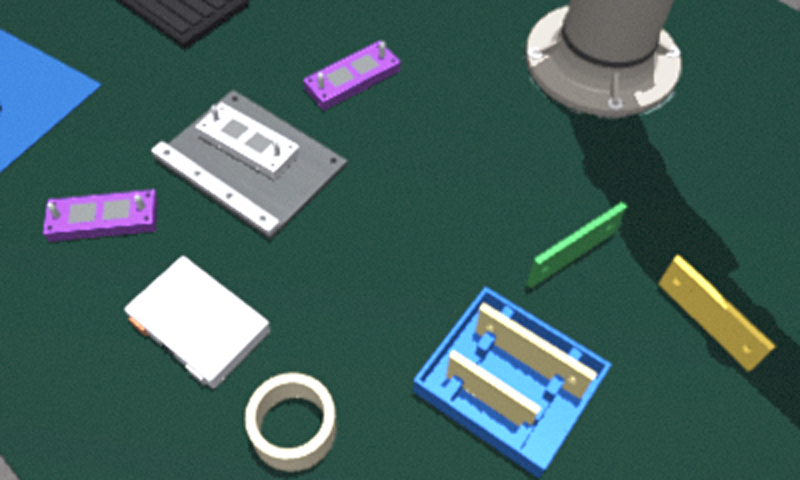

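View pics/b1.png

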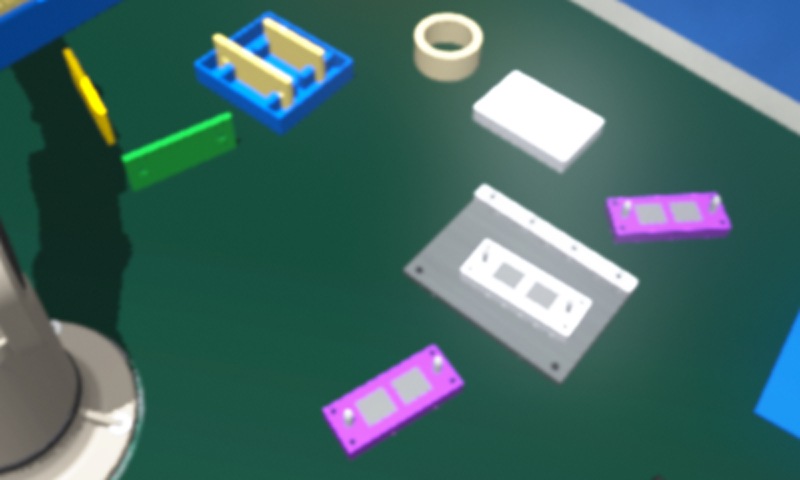

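Scene view: the white bar on the grey bed (full-image pixel about 213,159; side 352,293) is the end plate. Its look-alikes are purple, at (261,126) and (141,197). The long cream board in the near slot (about 353,265) is the insulator; the shorter cream board (about 335,282) is the blank. The green board (about 378,213) and yellow board (about 448,244) are to be left alone. I'll check the choice with the wrist camera before the first reach.

```bash
cat > h.py <<'E'
import numpy as np, cv2
from scipy.spatial.transform import Rotation as R
from scipy.optimize import least_squares
import station as S
def cam(n):
    i=S.camera_info(n); return i, R.from_quat(i["orientation"]).as_matrix()
def proj(c,P):
    i,M=c; p=(np.atleast_2d(P)-i["xyz"])@M
    return np.c_[i["fx"]*p[:,0]/-p[:,2]+i["cx"], i["fy"]*-p[:,1]/-p[:,2]+i["cy"]]
def ray(c,uv):
    i,M=c; d=M@np.array([(uv[0]-i["cx"])/i["fx"],-(uv[1]-i["cy"])/i["fy"],-1.]); return i["xyz"],d
def on_z(c,uv,z):
    o,d=ray(c,uv); return o+d*(z-o[2])/d[2]
def place(q,P):  # planar pose x,y,yaw
    c,s=np.cos(q[2]),np.sin(q[2]); P=np.atleast_2d(P)
    return np.c_[q[0]+c*P[:,0]-s*P[:,1], q[1]+s*P[:,0]+c*P[:,1], P[:,2]]
def fit(obs,q0):  # obs: list of (cam, uv, P body)
    f=lambda q: np.concatenate([(proj(c,place(q,P))[0]-uv) for c,uv,P in obs])
    r=least_squares(f,q0,loss="soft_l1",f_scale=1.); return r.x, f(r.x).reshape(-1,2)
def togo(p_target, yaw=None):  # tool-frame shift in cm to reach world TCP point
    o=S.observe(); M=R.from_quat(o["ee_rot"]).as_matrix()
    return (M.T@(np.array(p_target)-o["tool_pos"])*100).round(2)
def turn(Mt):
    M=R.from_quat(S.observe()["ee_rot"]).as_matrix()
    return R.from_matrix(M.T@Mt).as_rotvec(degrees=True).round(2)
def down(a,tilt=0): # tool z down, tool y (jaw) at world angle a
    y=np.array([np.cos(a),np.sin(a),0]); z=np.array([0,0,-1.]); return np.c_[np.cross(y,z),y,z]
E
python3 - <<'E'
from h import *
s=cam("scene");d=cam("side")
A=lambda x,y:np.array([90+x/2,90+y/2]); B=lambda x,y:np.array([90+x/2,150+y/2])
P=lambda *a:np.array(a)/1000
jig=[(s,A(347,160),P(-80,110,10)),(s,A(235,92),P(-80,-110,10)),(s,A(270,225),P(80,110,22)),(s,A(157,143),P(80,-110,22)),(s,np.array([200.8,183.6]),P(60,0,10)),
(d,B(404,268),P(-80,110,10)),(d,B(560,380),P(-80,-110,10)),(d,B(484,185),P(80,110,22)),(d,B(638,279),P(80,-110,22)),(d,np.array([361.6,274.2]),P(60,0,10))]
q,r=fit(jig,[.6,-.25,0]);print("jig",q.round(4));print(r.round(1).tolist())
n=np.array
pl=[(s,n([225.3,177.9]),P(27,70,10)),(s,n([190.,156.3]),P(27,-70,10)),(s,n([228.5,159.8]),P(0,55,55)),(s,n([195.3,142.]),P(0,-55,55)),
(d,n([385.3,303.2]),P(27,-70,10)),(d,n([333.6,275.6]),P(0,55,55)),(d,n([377.3,297.3]),P(0,-55,55)),(d,n([352.2,298.4]),P(0,0,20)),(s,n([211.9,161.6]),P(0,0,20)),
(d,B(485,240),P(27,70,30)),(d,B(590,300),P(27,-70,30)),(d,B(462,270),P(-27,70,30)),(d,B(569,335),P(-27,-70,30)),
(s,A(299,145),P(-27,70,30)),(s,A(275,170),P(27,70,30)),(s,A(218,103),P(-27,-70,30)),(s,A(196,128),P(27,-70,30))]
p,r=fit(pl,[.6,-.25,0]);print("plate",p.round(4));print(r.round(1).tolist())
c,sn=np.cos(q[2]),np.sin(q[2]);dx,dy=p[:2]-q[:2];print("plate in jig",c*dx+sn*dy,-sn*dx+c*dy,p[2]-q[2])
ins=[(s,A(480,305),P(0,-73,64)),(s,A(596,375),P(0,73,64)),(d,B(215,37),P(0,73,64)),(d,B(290,80),P(0,-73,64)),(s,n([373.2,277.9]),P(0,55,34)),(s,n([334.6,252.3]),P(0,-55,34)),(s,n([352.4,267.4]),P(0,0,34)),(d,n([204.8,178.3]),P(0,55,34)),(d,n([231.9,193.8]),P(0,-55,34))]
q,r=fit(ins,[.6,.25,0]);print("ins",q.round(4));print(r.round(1).tolist())
rk=[(s,n([344.2,280.2]),P(0,0,0)),(d,n([226.1,190.4]),P(0,0,0)),(s,A(485,289),P(-75,-85,34)),(s,A(610,362),P(-75,85,34)),(s,A(415,380),P(75,-85,34)),(d,B(197,62),P(-75,85,34)),(d,B(353,60),P(75,-85,34)),(d,B(268,13),P(75,85,34)),(d,B(281,115),P(-75,-85,34))]
q,r=fit(rk,[.6,.25,0]);print("rack",q.round(4));print(r.round(1).tolist())
for nm,z,a,b in [("cell",0,(189.8,248.1),(358.6,213.2)),("tape",0,(236.2,303.8),(313.6,180.7))]: print(nm,on_z(s,a,z),on_z(d,b,z))
E
```

```text
jig [ 0.5109 -0.2317  0.111 ]
[[0.9, -0.5], [-0.0, -2.1], [-0.1, 2.1], [-1.9, 2.5], [-0.1, -2.0], [-0.9, 0.2], [-0.2, 1.0], [-0.2, -1.0], [-0.2, 0.3], [1.6, -1.7]]
plate [ 0.4989 -0.2524  0.2021]
[[3.0, 0.9], [-0.8, 1.3], [-0.5, -0.3], [1.1, 0.9], [-0.2, 1.0], [-0.2, -1.5], [-0.6, 1.1], [0.6, -3.8], [1.9, -2.2], [0.5, -0.4], [1.6, -0.6], [-0.1, 0.2], [0.9, -0.6], [-0.2, -1.2], [-0.0, -0.7], [1.0, -0.6], [-0.3, -1.1]]
plate in jig -0.014210063609779777 -0.019288898996834895 0.09110122103588122
ins [0.4818 0.2361 0.1491]
[[-0.3, 0.1], [-1.6, -0.2], [1.0, -0.9], [1.0, -0.2], [3.0, 0.3], [0.2, 0.3], [2.7, -2.3], [-0.5, -0.2], [0.2, 1.0]]
rack [0.5155 0.238  0.1464]
[[0.2, 0.9], [1.9, -1.3], [-0.2, -1.5], [0.3, 0.1], [-0.5, -0.4], [-1.3, 0.7], [-0.0, -0.7], [-0.1, -0.9], [-0.1, 1.1]]
cell [ 0.71655307 -0.0904456   0.        ] [ 7.21435270e-01 -8.36334510e-02 -1.11022302e-16]
tape [0.73092126 0.09749123 0.        ] [0.72484468 0.09365489 0.        ]
```

```bash
python3 - <<'E'
from h import *
print(turn(down(0.11+np.pi/2)), turn(down(0.149)))
for p in [(0.48,0.236,0.30),(0.455,-0.23,0.25),(0.455,-0.23,0.12)]: print(togo(p))
print(camera_info("wrist") if 0 else S.camera_info("wrist"))
E
```

```text
[  0.    -0.   -24.06] [-0.   -0.   63.71]
[-38.52 -30.39   0.39]
[-50.35 -75.53   5.39]
[-50.35 -75.53  18.39]
{'fx': 298.16715343544826, 'fy': 298.16715343544826, 'cx': 280.48035370991744, 'cy': 207.45002214770918, 'xyz': array([0.12670288, 0.66752444, 0.3749544 ]), 'orientation': array([-0.13167641, -0.09583422,  0.58130784,  0.79721912])}
```

{"fn": "step_arm", "kwargs": {"series": "1 -38.5 -30.4 0 0 0 -24;1 -38.5 -30.4 0 0 0 -24;1 -38.5 -30.4 0 0 0 -24;1 -38.5 -30.4 0 0 0 -24;1 -38.5 -30.4 0 0 0 -24;1 -38.5 -30.4 0 0 0 -24;1 -38.5 -30.4 0 0 0 -24;1 -38.5 -30.4 0 0 0 -24;1 -38.5 -30.4 0 0 0 -24"}}

```text
clock: 2.62
tool_pos: [0.4823, 0.2312, 0.3042]
ee_rot: [-0.05, 0.999, -0.001, 0.001]
wrist_force: [-0.2, 0.4, -0.2]
grip_width: 1.002
```

```bash
python3 - <<'E'
from h import *
w=cam("wrist");im=S.get_image("wrist");cv2.imwrite("pics/w2.png",im[:,:,::-1])
o=S.observe();print(o["tool_pos"],o["joint_positions"].round(3))
q=[.4818,.2361,.149]
print(proj(w,place(q,np.array([[0,-73,64],[0,73,64],[0,55,34],[0,-55,34]])/1000)).round(1))
print(turn(down(0.11+np.pi/2)),togo((0.455,-0.23,0.25)),togo((0.455,-0.23,0.12)))
E
```

```text
[0.48082831 0.23400861 0.30408975] [-0.672  0.245  0.121  1.898 -0.035  1.     1.139]
[[218.6 190.6]
 [354.  184.1]
 [332.6 178.5]
 [238.9 183. ]]
[-0.01  0.03 -0.32] [  7.41 -45.88   5.41] [  7.41 -45.88  18.41]
```

View pics/w2.png

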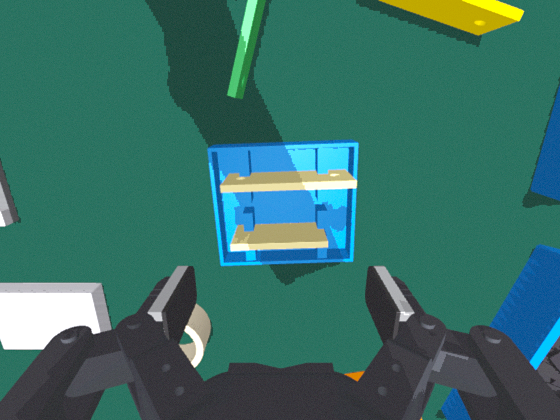

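Wrist view: the near board (row about 183, columns 220–356) shows two holes, so it is the insulator, and it lies where predicted. The shorter board (row about 237) has no holes, so it is the blank. Next I'll push the end plate.

```bash
python3 - <<'E'
from h import *
w=cam("wrist");o=S.observe();M=R.from_quat(o["ee_rot"]).as_matrix()
for uv in [(193,267),(367,268)]:
    c,d=ray(w,uv); print("tip",M.T@(c+d*0.145-o["tool_pos"]))
s=cam("scene")
for uv in [(261.7,125.6),(288,112),(245,143),(239,130)]: print("purple",on_z(s,uv,0.02))
print(togo((0.445,-0.258,0.2)),togo((0.445,-0.258,0.085)))
E
```

```text
tip [ 0.00912735 -0.04326822  0.0569639 ]
tip [0.00858943 0.04134827 0.05679792]
purple [ 0.31312631 -0.25154724  0.02      ]
purple [ 0.21615141 -0.23565159  0.02      ]
purple [ 0.39555476 -0.23566727  0.02      ]
purple [ 0.37295482 -0.28658265  0.02      ]
[  8.7  -48.56  10.41] [  8.7  -48.56  21.91]
```

{"fn": "step_arm", "kwargs": {"series": "1 8 -48 5 0 0 0;1 8 -48 5 0 0 0;1 8 -48 5 0 0 0;1 8 -48 5 0 0 0;1 8 -48 5 0 0 0;1 8 -48 5 0 0 0;0.6 8 -48 10 0 0 0;0.6 8 -48 10 0 0 0;0.6 8 -48 10 0 0 0;0.6 8 -48 10 0 0 0"}}

```text
clock: 3.92
tool_pos: [0.4519, -0.2506, 0.2039]
ee_rot: [-0.053, 0.999, 0.0, 0.0]
wrist_force: [0.3, 0.3, 0.4]
grip_width: 0.604
```

```bash
python3 - <<'E'
from h import *
w=cam("wrist");im=S.get_image("wrist");cv2.imwrite("pics/w3.png",im[:,:,::-1])
o=S.observe();print(o["clock"],o["tool_pos"],o["grip_width"],turn(down(0.111+np.pi/2)))
print(togo((0.445,-0.258,0.085)))
q=[.4989,-.2524,.2021]
print(proj(w,place(q,np.array([[-27,70,30],[-27,-70,30],[0,55,55],[0,-55,55]])/1000)).round(1))
print(proj(w,place([.5109,-.2317,.111],np.array([[-80,110,10],[-80,-110,10],[60,110,22],[60,-110,22]])/1000)).round(1))
E
```

```text
3.975 [ 0.45228938 -0.24991075  0.20431329] 0.5999261678879424 [ 0.04  0.06 -0.23]
[ 0.82 -0.74 11.93]
[[349.5 221.2]
 [192.9 235.5]
 [338.8 263.9]
 [208.3 275.2]]
[[415.3 179.4]
 [173.6 181. ]
 [401.3 316. ]
 [186.2 317.2]]
```

View pics/w3.png

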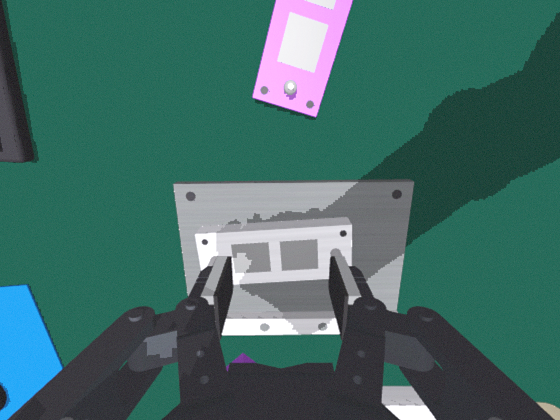

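Wrist view: the bed's near edge (row about 182) and the end plate's near corners (197,234) and (350,219) agree with the fit to about 3 px. The pink/purple look-alike is well clear. Going down behind the plate and pushing.

{"fn": "step_arm", "kwargs": {"series": "0.6 0.8 -0.7 6 0 0 0;0.6 0.8 -0.7 11 0 0 0;0.6 0.8 -0.7 12 0 0 0;0.6 0.8 -0.7 12 0 0 0;0.6 0 -0.7 12 0 0 0;0.6 -0.6 -0.7 12 0 0 0;0.6 -1.2 -0.7 12 0 0 0;0.6 -1.8 -0.7 12 0 0 0;0.6 -2.4 -0.7 12 0 0 0;0.6 -3 -0.7 12 0 0 0;0.6 -3.6 -0.7 12 0 0 0;0.6 -4.2 -0.7 12 0 0 0"}}

```text
clock: 5.48
tool_pos: [0.4938, -0.2526, 0.0847]
ee_rot: [-0.053, 0.999, 0.001, -0.001]
wrist_force: [-6.5, -0.7, 4.5]
grip_width: 0.6
```

```bash
python3 - <<'E'
from h import *
o=S.observe();q=[.5109,-.2317,.111]
d=o["tool_pos"][:2]-q[:2];c,s=np.cos(.111),np.sin(.111)
print(o["clock"],o["tool_pos"],"jig xy",c*d[0]+s*d[1],-s*d[0]+c*d[1],o["wrist_force"],o["moment"],turn(down(0.111+np.pi/2)))
E
```

```text
5.475 [ 0.49384278 -0.25261552  0.08470637] jig xy -0.019269109515981885 -0.01889733221871547 [-6.52124705 -0.65299305  4.45838275] [-0.07750404  1.14009798  0.03961919] [ 0.08 -0.07 -0.29]
```

{"fn": "step_arm", "kwargs": {"series": "0.6 -0.5 0 0 0 0 0;0.6 -0.9 0 0 0 0 0;0.6 -1.2 0 0 0 0 0;0.6 -1.35 0 0 0 0 0;0.6 -1.5 0 0 0 0 0"}}

```text
clock: 6.1
tool_pos: [0.5078, -0.2514, 0.0849]
ee_rot: [-0.053, 0.999, 0.001, -0.002]
wrist_force: [-6.7, -1.1, 4.4]
grip_width: 0.602
```

{"fn": "step_arm", "kwargs": {"series": "0.6 -0.2 0 0 0 0 0;0.6 -0.3 0 0 0 0 0;0.6 -0.4 0 0 0 0 0;0.6 -0.4 0 0 0 0 0"}}

```text
clock: 6.6
tool_pos: [0.51, -0.2513, 0.0848]
ee_rot: [-0.052, 0.999, 0.001, -0.003]
wrist_force: [-9.6, 0.1, 6.6]
grip_width: 0.602
```

{"fn": "step_arm", "kwargs": {"series": "0.6 -0.4 0 0 0 0 0;0.6 -0.7 0 0 0 0 0;0.6 -0.9 0 0 0 0 0;0.6 -0.9 0 0 0 0 0"}}

```text
clock: 7.1
tool_pos: [0.5113, -0.2516, 0.0842]
ee_rot: [-0.051, 0.999, 0.003, -0.01]
wrist_force: [-24.1, -1.5, 19.6]
grip_width: 0.599
```

```bash
python3 - <<'E'
from h import *
o=S.observe();print(o["wrist_force"],o["moment"],o["tool_pos"],turn(down(.111+np.pi/2)))
im=S.get_image("scene");cv2.imwrite("pics/s4.png",cv2.resize(im[110:260,130:330][:,:,::-1],None,fx=4,fy=4,interpolation=cv2.INTER_CUBIC))
E
```

```text
[-24.053208    -1.45606603  19.59547602] [0.2072669  4.92681545 0.69303543] [ 0.51133284 -0.25158602  0.08417324] [ 0.4  -1.15 -0.47]
```

View pics/s4.png

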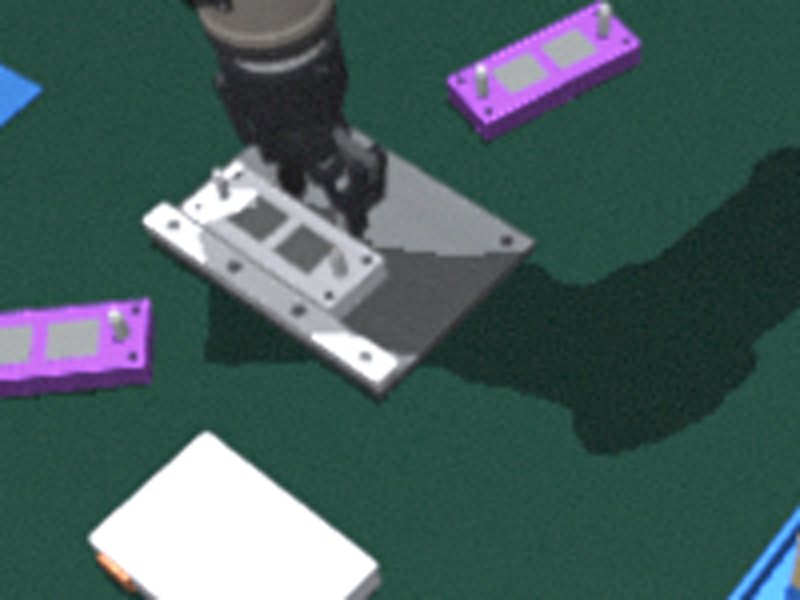

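Scene crop: the end plate's long side lies along the rail's near face, from about (185,210) to (335,310), with no gap visible. The force reading of 24 N supports contact. I'll back off and check from above.

{"fn": "step_arm", "kwargs": {"series": "0.6 0.8 0 0 0 0 0;0.6 2 0 0 0 0 0;0.6 2 0 -4 0 0 0;0.6 2 0 -9 0 0 0;1 -3 -0.5 -13 0 0 0;1 -8 -1 -16 0 0 0;1 -8 -1 -16 0 0 0;1 -8 -1 -16 0 0 0"}}

```text
clock: 8.15
tool_pos: [0.595, -0.2538, 0.242]
ee_rot: [-0.052, 0.999, 0.003, -0.01]
wrist_force: [-0.5, -0.4, 0.2]
grip_width: 1.005
```

```bash
python3 - <<'E'
from h import *
w=cam("wrist");im=S.get_image("wrist");cv2.imwrite("pics/w5.png",im[:,:,::-1])
o=S.observe();print(o["clock"],o["tool_pos"])
c,s=np.cos(.111),np.sin(.111);q=np.array([.5109+c*.033+s*.0189,-.2317+s*.033-c*.0189,.111]);print(q)
print("pred",proj(w,place(q,np.array([[0,55,55],[0,-55,55],[-27,70,30],[-27,-70,30],[27,70,30],[27,-70,30]])/1000)).round(1).tolist())
for t in ["dowel_left","dowel_right","end_plate_mid"]:
    print(t,[(np.round(d["pixel"],1).tolist(),round(d["p"],2)) for d in S.spot_point(t,"wrist")][:4])
E
```

```text
8.2 [ 0.59415729 -0.2540277   0.24160727]
[ 0.54579051 -0.2468282   0.111     ]
pred [[357.2, 152.9], [229.9, 154.1], [368.6, 119.6], [216.0, 121.0], [364.2, 177.5], [220.1, 178.9]]
dowel_left [([193.4, 333.5], 0.85), ([358.0, 157.2], 0.62), ([544.2, 319.0], 0.58)]
dowel_right [([227.7, 156.3], 0.94), ([263.2, 273.0], 0.85)]
end_plate_mid [([237.1, 288.1], 0.92), ([292.0, 150.3], 0.69)]
```

View pics/w5.png

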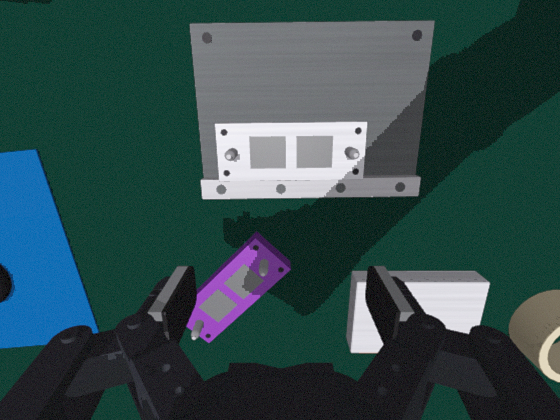

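Wrist view: the end plate, corners (215,125) and (366,122), meets the rail (row about 178) along its whole length. The dowels are near (232,155) and (353,154). Now to the rack.

```bash
python3 - <<'E'
from h import *
print(turn(down(.148)),togo((.482,.236,.21)),S.observe()["joint_positions"].round(2))
E
```

```text
[-0.6  -1.32 87.34] [ 6.09 49.89  3.68] [ 0.02  0.52  0.41  1.69 -0.24  0.99  2.18]
```

{"fn": "step_arm", "kwargs": {"series": "1 6.1 49.9 3 -0.6 -1.3 87;1 6.1 49.9 3 -0.6 -1.3 87;1 6.1 49.9 3 -0.6 -1.3 87;1 6.1 49.9 3 -0.6 -1.3 87;1 6.1 49.9 3 -0.6 -1.3 87;1 6.1 49.9 3 -0.6 -1.3 87;1 6.1 49.9 3 -0.6 -1.3 87;1 6.1 49.9 3 -0.6 -1.3 87;0.6 6.1 49.9 3 -0.6 -1.3 87;0.6 6.1 49.9 3 -0.6 -1.3 87;0.6 6.1 49.9 3 -0.6 -1.3 87"}}

```text
clock: 9.72
tool_pos: [0.4822, 0.2343, 0.2168]
ee_rot: [0.651, 0.759, -0.0, 0.0]
wrist_force: [-0.3, 0.5, 0.8]
grip_width: 0.602
```

```bash
python3 - <<'E'
from h import *
w=cam("wrist");im=S.get_image("wrist");cv2.imwrite("pics/w6.png",im[:,:,::-1])
o=S.observe();print(o["clock"],o["tool_pos"],o["joint_positions"].round(2))
print(turn(down(.148)),togo((.4818,.236,.21)))
q=np.array([.4818,.2361,.149])
print("pred",proj(w,place(q,np.array([[-4,73,64],[4,73,64],[4,-73,64],[-4,-73,64]])/1000)).round(1).tolist())
r=S.cut_out("insulator_mid","wrist")
for d in r[:3]: print(d["p"],d["bbox"]); 
E
```

```text
9.775 [0.48239538 0.23411844 0.21690974] [-1.13  0.43  0.71  2.01 -0.38  0.84 -0.05]
[-0.   -0.    0.22] [ 0.19 -0.03  0.69]
pred [[275.6, 117.0], [286.7, 117.0], [285.1, 291.0], [276.0, 290.9]]
0.94 [0.0, 190.7, 190.4, 270.3]
0.61 [273.5, 113.5, 287.6, 285.1]
0.6 [5.6, 3.1, 81.0, 107.0]
```

View pics/w6.png

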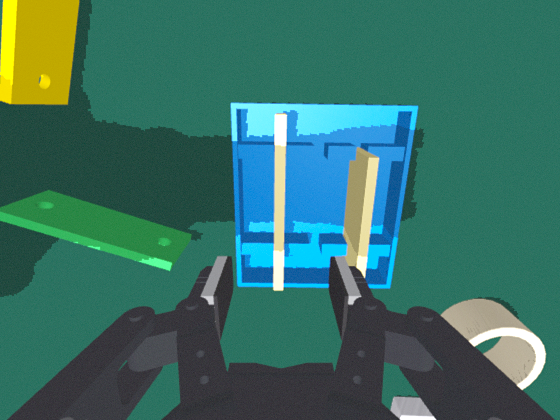

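Wrist view: the insulator (columns 274–286, rows 113–290) is centred between the fingers as predicted. The blank, near column 362, is clear. Going down to grip it.

{"fn": "step_arm", "kwargs": {"series": "0.5 0.1 0 5 0 0 0;0.5 0.1 0 10 0 0 0;0.5 0.1 0 10.9 0 0 0;0.5 0.1 0 10.9 0 0 0;0 0.1 0 10.9 0 0 0;0 0.1 0 10.9 0 0 0;0 0.1 0 10.9 0 0 0;0 0.1 0 10.9 0 0 0", "grip_force": 40}}

```text
clock: 10.82
tool_pos: [0.4819, 0.2355, 0.1094]
ee_rot: [0.652, 0.759, 0.0, -0.001]
wrist_force: [-5.2, -1.6, 10.3]
grip_width: 0.09
```

```bash
python3 - <<'E'
from h import *
for p in [(.482,.235,.22),(.58,.02,.20)]: print(togo(p))
E
```

```text
[-2.000e-02 -1.000e-02 -1.106e+01]
[-22.76   6.44  -9.11]
```

{"fn": "step_arm", "kwargs": {"series": "0 0 0 -2 0 0 0;0 0 0 -5 0 0 0;0 0 0 -9 0 0 0;0 0 0 -11 0 0 0;0 -5 2 -11 0 0 0;0 -11 4 -11 0 0 0;0 -17 6 -11 0 0 0;0 -22.7 6.5 -11 0 0 0;0 -22.7 6.5 -11 0 0 0;0 -22.7 6.5 -11 0 0 0"}}

```text
clock: 12.08
tool_pos: [0.5804, 0.0209, 0.2193]
ee_rot: [0.652, 0.758, 0.001, -0.001]
wrist_force: [-0.7, 1.4, -1.3]
grip_width: 0.088
```

{"fn": "step_arm", "kwargs": {"series": "0 0 0 1 9 0 0;0 0 0 2 18 0 0;0 0 0 3 27 0 0;0 0 0 4 36 0 0;0 0 0 6 45 0 0;0 0 0 8 50 0 0;0 0 0 10 50 0 0;0 0 0 12 50 0 0;0 0 0 12 50 0 0"}}

```text
clock: 13.2
tool_pos: [0.5795, 0.0219, 0.0985]
ee_rot: [0.59, 0.688, -0.32, -0.277]
wrist_force: [-0.6, -1.0, -1.2]
grip_width: 0.08
```

```bash
python3 - <<'E'
from h import *
o=S.observe();M=R.from_quat(o["ee_rot"]).as_matrix();print(o["tool_pos"],M.round(3).tolist(),o["joint_positions"].round(2),np.degrees(np.arccos(-M[2,2])))
t=np.arccos(-M[2,2]);print("z wanted",.105*np.cos(t)+.004*np.sin(t)); p=o["tool_pos"].copy();p[2]-=.01;print(togo(p))
im=S.get_image("side");cv2.imwrite("pics/d7.png",cv2.resize(im[100:330,120:420][:,:,::-1],None,fx=2.6,fy=2.6,interpolation=cv2.INTER_CUBIC))
E
```

```text
[0.57950498 0.02185072 0.09846069] [[-0.151, 0.634, -0.758], [0.989, 0.099, -0.114], [0.003, -0.767, -0.642]] [-0.49  1.06  0.6   1.45 -0.34  1.67  0.37] 50.062118109692534
z wanted 0.07047241839839313
[-0.    0.77  0.64]
```

View pics/d7.png

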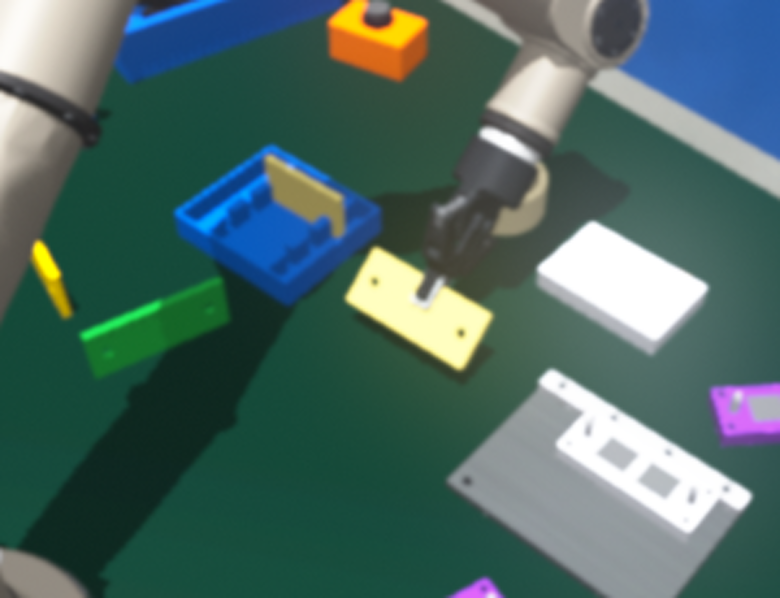

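Side view: the insulator is held tilted at about 50° over free bench. The blank stands in its rack, and the cell, tape and jig are clear. Lowering until it touches.

{"fn": "step_arm", "kwargs": {"series": "0 0 0.8 0.65 0 0 0;0 0 1.6 1.3 0 0 0;0 0 1.9 1.6 0 0 0;0 0 2.05 1.72 0 0 0;0 0 2.2 1.85 0 0 0;0 0 2.3 1.92 0 0 0"}}

```text
clock: 14.0
tool_pos: [0.5803, 0.0215, 0.0702]
ee_rot: [0.59, 0.688, -0.32, -0.276]
wrist_force: [1.7, 0.6, 5.4]
grip_width: 0.087
```

{"fn": "step_arm", "kwargs": {"series": "0.2 0 0 0 0 0 0;0.2 0 0 0 0 0 0;0.2 0 0 -0.5 0 0 0;0.2 0 0 -1 0 0 0;0.2 0 0 -1.5 0 0 0;0.2 0 0 -2 0 0 0;0.2 0 0 -3 0 0 0;0.2 0 0 -4.5 0 0 0;0.2 0 0 -7 0 0 0;0.2 0 0 -10 0 0 0"}}

```text
clock: 15.25
tool_pos: [0.6569, 0.0331, 0.1356]
ee_rot: [0.59, 0.688, -0.32, -0.276]
wrist_force: [-0.4, -0.1, -0.1]
grip_width: 0.199
```

```bash
python3 - <<'E'
from h import *
o=S.observe();print(o["clock"],o["tool_pos"],o["wrist_force"])
for n in ("scene","side"):
    im=S.get_image(n)
    for t in ["insulator_mid","hole_left","hole_right"]:
        print(n,t,[(np.round(on_z(cam(n),d["pixel"],.004)[:2],4).tolist(),np.round(d["pixel"],1).tolist(),round(d["p"],2)) for d in S.spot_point(t,n)][:4])
    cv2.imwrite(f"pics/{n}8.png",im[:,:,::-1])
print(turn(down(.13)),togo((.53,.02,.25)))
a=cv2.imread("pics/scene8.png");b=cv2.imread("pics/side8.png")
cv2.imwrite("pics/c8.png",np.hstack([cv2.resize(a[150:300,180:380],None,fx=2,fy=2),cv2.resize(b[150:300,200:400],None,fx=2,fy=2)]))
E
```

```text
15.25 [0.65693528 0.03308547 0.13560178] [-0.36699064 -0.13262804 -0.12373024]
scene insulator_mid [([0.5307, 0.0186], [274.0, 227.7], 0.64), ([0.2609, 0.3548], [446.5, 242.8], 0.63), ([0.5784, -0.3214], [177.4, 165.4], 0.59), ([0.3118, 0.1827], [378.1, 214.1], 0.55)]
scene hole_left [([0.2614, 0.2995], [427.3, 229.4], 0.91), ([0.2582, 0.1944], [393.9, 204.5], 0.82), ([0.522, 0.0642], [289.3, 236.6], 0.72)]
scene hole_right [([0.3628, 0.1646], [360.4, 221.9], 0.92), ([0.5378, -0.045], [254.8, 214.6], 0.9), ([0.28, 0.414], [463.8, 263.1], 0.79)]
side insulator_mid [([0.3283, 0.1898], [183.2, 230.2], 0.8), ([0.5431, 0.0193], [286.0, 224.5], 0.76), ([0.296, 0.3899], [134.4, 197.1], 0.49)]
side hole_left [([0.5246, 0.0616], [270.4, 219.4], 0.88), ([0.2738, 0.2244], [158.5, 233.5], 0.76), ([0.286, 0.3335], [141.4, 209.3], 0.4), ([0.5472, -0.2486], [364.2, 285.5], 0.17)]
side hole_right [([0.5446, -0.0371], [301.1, 236.0], 0.97), ([0.3914, 0.1961], [201.3, 217.1], 0.56)]
[-50.12   0.36   1.17] [  0.64 -16.97   2.2 ]
```

View pics/c8.png

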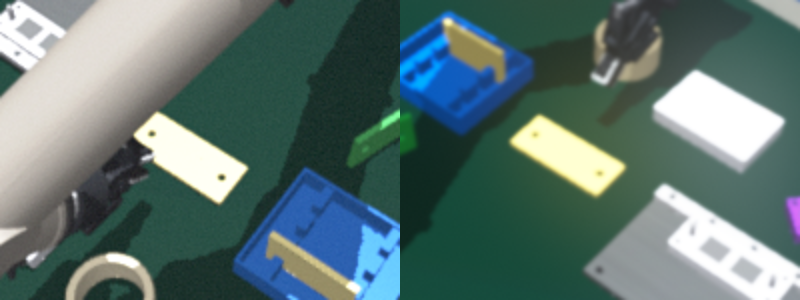

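Both views: the insulator lies flat on the bench between rack and jig, and the gripper is clear of it. Next I'll turn the tool down above it and measure the holes with the wrist camera.

```bash
python3 - <<'E'
from h import *
print(turn(down(.15)),togo((.533,.012,.2)),togo((.6,.03,.2)))
E
```

```text
[-50.12  -0.14   0.1 ] [ -0.21 -13.02   5.27] [ 0.56 -8.6  -0.02]
```

{"fn": "step_arm", "kwargs": {"series": "0.2 0 -3 -1 -10 0 0;0.4 0 -6 -1 -20 0 0;0.7 0 -9 0 -30 0 0;1 -0.2 -12 3 -40 0 0;1 -0.2 -13 5.3 -50 0 0;1 -0.2 -13 5.3 -50 0 0;1 -0.2 -13 5.3 -50 0 0;1 -0.2 -13 5.3 -50 0 0"}}

```text
clock: 16.65
tool_pos: [0.5345, 0.0126, 0.1999]
ee_rot: [0.651, 0.759, 0.0, -0.001]
wrist_force: [0.4, -0.5, 0.7]
grip_width: 0.996
```

```bash
cat >> h.py <<'E'
def ellipses(im,lo,hi,amin=15,amax=900):
    """dark blobs: centre, area in box lo=(u0,v0) hi=(u1,v1)"""
    g=cv2.cvtColor(im,cv2.COLOR_RGB2GRAY)[lo[1]:hi[1],lo[0]:hi[0]]
    return g
E
python3 - <<'E'
from h import *
w=cam("wrist");im=S.get_image("wrist");cv2.imwrite("pics/w9.png",im[:,:,::-1])
o=S.observe();print(o["clock"],o["tool_pos"],turn(down(.15)))
r=S.cut_out("insulator_mid","wrist")
for d in r[:3]: print(d["p"],d["bbox"])
for t in ["hole_left","hole_right"]: print(t,[(np.round(on_z(w,d["pixel"],.004)[:2],4).tolist(),np.round(d["pixel"],1).tolist(),round(d["p"],2)) for d in S.spot_point(t,"wrist")][:3])
m=max(r,key=lambda d:d["p"]*(d["pixels"].sum()>4000))["pixels"].astype(np.uint8)
c,_=cv2.findContours(m,0,2);b=cv2.minAreaRect(max(c,key=cv2.contourArea));print(b)
P=np.array([on_z(w,p,.008)[:2] for p in cv2.boxPoints(b)]);print(P.round(4).tolist(),P.mean(0))
E
```

```text
16.7 [0.53441346 0.0124518  0.19975396] [-0.09 -0.11  0.08]
0.71 [243.5, 114.6, 314.1, 266.4]
hole_left [([0.5233, 0.0719], [278.8, 133.2], 0.74)]
hole_right [([0.5403, -0.038], [279.3, 248.3], 0.86), ([0.5691, -0.1832], [285.3, 364.5], 0.17)]
((279.0, 189.5), (153.0, 70.0), 90.0)
[[0.4919, 0.0842], [0.5501, 0.093], [0.5771, -0.0501], [0.5081, -0.0606]] [0.53180018 0.01661135]
```

View pics/w9.png

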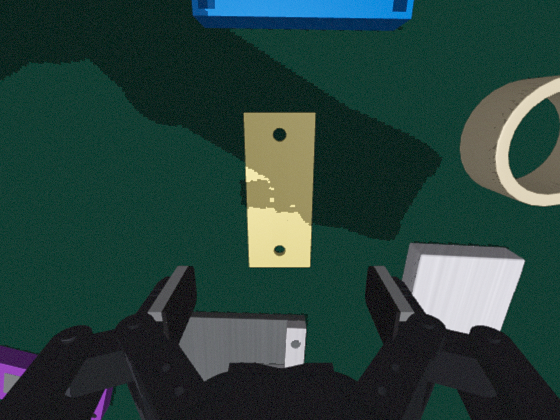

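Wrist view: the insulator is centred between the fingers, with holes at (279,134) and (279,250) and nothing near it. Lowering with the jaws at 0.85.

{"fn": "step_arm", "kwargs": {"series": "0.85 0.4 0 6 0 0 -0.2;0.85 0.4 0 11 0 0 -0.2;0.85 0.4 0 12.7 0 0 -0.2;0.85 0.4 0 13 0 0 -0.2;0.85 0.4 0 13.3 0 0 -0.2;0.85 0.4 0 13.5 0 0 -0.2", "grip_force": 40}}

```text
clock: 17.6
tool_pos: [0.5338, 0.0164, 0.0657]
ee_rot: [0.65, 0.76, 0.001, -0.001]
wrist_force: [-0.7, -0.6, 0.4]
grip_width: 0.85
```

{"fn": "step_arm", "kwargs": {"series": "0.85 0 0 0.15 0 0 0;0.85 0 0 0.3 0 0 0;0.85 0 0 0.3 0 0 0"}}

```text
clock: 17.98
tool_pos: [0.5344, 0.0165, 0.0642]
ee_rot: [0.65, 0.76, 0.002, -0.001]
wrist_force: [-1.4, 0.6, 13.8]
grip_width: 0.851
```

{"fn": "step_arm", "kwargs": {"series": "0.85 0 0 -0.45 0 0 0;0.85 0 0 -0.45 0 0 0;0.6 0 0 -0.45 0 0 0;0.6 0 0 -0.45 0 0 0;0.6 0 0 -0.45 0 0 0;0.6 0 0 -0.45 0 0 0", "grip_force": 50}}

```text
clock: 18.73
tool_pos: [0.5342, 0.0165, 0.069]
ee_rot: [0.651, 0.759, 0.002, -0.001]
wrist_force: [-2.6, 0.2, 9.1]
grip_width: 0.684
```

{"fn": "step_arm", "kwargs": {"series": "0.6 0 0 -0.3 0 0 0;0.6 0 0 -1 0 0 0;0.6 0 0 -3 0 0 0;0.6 0 0 -6 0 0 0;0.6 0 0 -9 0 0 0;0.6 0 0 -11 0 0 0;0.6 0 0 -11 0 0 0;0.6 0 0 -11 0 0 0"}}

```text
clock: 19.73
tool_pos: [0.5337, 0.0162, 0.1788]
ee_rot: [0.65, 0.76, 0.002, -0.001]
wrist_force: [0.1, 0.5, -1.4]
grip_width: 0.679
```

```bash
python3 - <<'E'
from h import *
w=cam("wrist");im=S.get_image("wrist");cv2.imwrite("pics/w10.png",im[:,:,::-1])
o=S.observe();print(o["clock"],o["tool_pos"],o["wrist_force"],o["grip_width"],turn(down(.111)))
for t in ["hole_left","hole_right"]: print(t,[(np.round(d["pixel"],1).tolist(),round(d["p"],2)) for d in S.spot_point(t,"wrist")][:3])
M=R.from_quat(o["ee_rot"]).as_matrix()
P=np.array([[x,y,z] for z in (.060,.068) for x,y in [(.055,0),(-.055,0),(.073,.03),(.073,-.03)]])
print(proj(w,o["tool_pos"]+P@M.T).round(1).tolist())
# travel: plate mid over dowels mid
print(togo((.5458,-.2468,.18)))
E
```

```text
19.775 [0.53359947 0.0162005  0.17848836] [-0.62012777  0.74844717 -1.93086642] 0.6838877970080088 [ 0.01 -0.22  2.49]
hole_left [([278.0, 169.8], 0.81)]
hole_right [([278.6, 354.0], 0.67)]
[[280.6, 170.8], [280.7, 362.6], [350.7, 129.2], [210.4, 129.4], [280.6, 167.3], [280.7, 351.6], [346.8, 127.9], [214.3, 128.0]]
[-26.16  -2.83  -0.27]
```

View pics/w10.png

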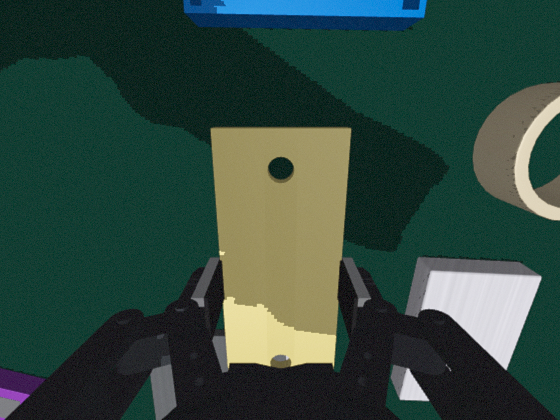

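Wrist view: the board is held level by its long edges. The near hole is at (281,168), within 1 mm of the nominal place in the tool frame, and the corners at (211,128) and (351,128) show it square. Now I'll move beside the end plate with the final orientation to measure the dowels with the same camera.

```bash
python3 - <<'E'
from h import *
print(togo((.560,-.376,.18)),turn(down(.111)))
w=cam("wrist");o=S.observe();M=R.from_quat(o["ee_rot"]).as_matrix()
for uv in [(281,167.5),(211,128),(351,128)]:
    c,d=ray(w,uv);c=M.T@(c-o["tool_pos"]);d=M.T@d;print((c+d*(.061-c[2])/d[2]).round(4))
E
```

```text
[-39.14  -3.41  -0.32] [-0.02 -0.21  2.48]
[ 0.0563 -0.      0.061 ]
[ 0.0735 -0.03    0.061 ]
[0.0734 0.03   0.061 ]
```

{"fn": "step_arm", "kwargs": {"series": "0.6 -5 -0.4 0 0 0 0;0.6 -10 -0.9 0 0 0 0.6;0.6 -15 -1.3 0 0 0 1;0.6 -20 -1.7 0 0 0 1.5;0.6 -25 -2.2 0 0 0 2;0.6 -30 -2.6 0 0 0 2.5;0.6 -35 -3 0 0 0 2.5;0.6 -39 -3.4 0 -0.2 0 2.5;0.6 -39 -3.4 0 0 -0.2 2.5;0.6 -39 -3.4 0 0 -0.2 2.5;0.6 -39 -3.4 0 0 -0.2 2.5"}}

```text
clock: 21.25
tool_pos: [0.5603, -0.3728, 0.1762]
ee_rot: [0.666, 0.746, 0.0, -0.001]
wrist_force: [-0.0, 1.4, -1.8]
grip_width: 0.682
```

```bash
python3 - <<'E'
from h import *
w=cam("wrist");im=S.get_image("wrist");cv2.imwrite("pics/w11.png",im[:,:,::-1])
o=S.observe();print(o["clock"],o["tool_pos"],o["wrist_force"],o["grip_width"],turn(down(.111)))
q=[.5458,-.2468,.111]
B=np.array([[0,55,55],[0,-55,55],[0,0,20],[27,70,10],[27,-70,10],[-27,70,30],[-27,-70,30],[27,70,30],[27,-70,30]])/1000
print("pred",proj(w,place(q,B)).round(1).tolist())
for t in ["dowel_left","dowel_right","end_plate_mid","end_plate_back_left","end_plate_back_right","rail_mid"]: print(t,[(np.round(d["pixel"],1).tolist(),round(d["p"],2)) for d in S.spot_point(t,"wrist")][:3])
c=im[:300,180:440][:,:,::-1]
cv2.imwrite("pics/w11c.png",cv2.resize(c,None,fx=2,fy=2,interpolation=cv2.INTER_CUBIC))
g=cv2.cvtColor(im,cv2.COLOR_RGB2GRAY)
for rr in (60,80,100,110,120): print(rr,g[rr,190:400:3].tolist())
E
```

```text
21.3 [ 0.56037437 -0.37292558  0.17642909] [ 0.05895752 -0.92963566 -1.49602808] 0.6814671725122359 [-0.03 -0.08  0.09]
pred [[280.6, -102.0], [280.5, 124.2], [280.6, 36.7], [323.5, -85.2], [315.1, 140.9], [233.1, -106.7], [242.9, 143.9], [328.2, -106.7], [318.1, 143.9]]
dowel_left []
dowel_right [([282.0, 126.9], 0.72), ([476.9, 79.7], 0.55)]
end_plate_mid [([489.2, 142.9], 0.9), ([284.3, 39.2], 0.65)]
end_plate_back_left [([500.3, 218.9], 0.75)]
end_plate_back_right [([403.3, 98.1], 0.74)]
rail_mid [([324.3, 10.0], 0.83), ([278.5, 272.9], 0.46)]
60 [114, 115, 115, 110, 113, 111, 111, 112, 114, 110, 112, 110, 113, 117, 114, 111, 113, 110, 237, 234, 240, 236, 231, 237, 90, 92, 90, 93, 90, 90, 93, 90, 90, 91, 92, 90, 95, 92, 91, 150, 153, 151, 155, 152, 150, 139, 141, 138, 73, 74, 74, 101, 140, 137, 83, 25, 22, 24, 22, 26, 25, 20, 26, 26, 30, 32, 24, 20, 27, 45]
80 [114, 115, 113, 118, 110, 109, 111, 117, 112, 114, 113, 113, 111, 111, 114, 115, 111, 111, 239, 234, 239, 237, 233, 238, 168, 167, 97, 90, 88, 90, 91, 90, 93, 90, 89, 92, 91, 90, 90, 154, 155, 153, 155, 152, 151, 139, 140, 
[... 412 characters left out ...]
, 27, 27, 27, 35, 33, 34]
110 [115, 114, 113, 114, 115, 112, 111, 112, 117, 113, 113, 112, 112, 112, 112, 115, 110, 110, 149, 238, 239, 239, 236, 238, 240, 238, 238, 240, 235, 235, 240, 149, 153, 151, 153, 153, 151, 152, 152, 152, 150, 156, 154, 150, 142, 142, 141, 140, 141, 140, 140, 138, 139, 48, 31, 23, 31, 34, 23, 24, 25, 30, 33, 21, 27, 29, 23, 31, 31, 32]
120 [113, 108, 116, 113, 115, 114, 115, 112, 115, 111, 116, 112, 111, 115, 115, 112, 110, 114, 141, 238, 239, 239, 240, 147, 150, 153, 151, 153, 150, 147, 96, 105, 105, 148, 154, 153, 151, 152, 149, 152, 156, 155, 155, 147, 118, 138, 143, 141, 143, 142, 142, 140, 139, 30, 24, 29, 30, 29, 25, 32, 37, 23, 34, 26, 27, 24, 33, 27, 31, 26]
```

{"fn": "step_arm", "kwargs": {"series": "0.6 3 0 0 0 0 0;0.6 6 0 0 0 0 0;0.6 6.5 0 0 0 0 0;0.6 6.5 0 0 0 0 0;0.6 6.5 0 0 0 0 0"}}

```text
clock: 22.22
tool_pos: [0.5527, -0.311, 0.1773]
ee_rot: [0.667, 0.745, -0.0, 0.0]
wrist_force: [-0.2, -0.3, -0.3]
grip_width: 0.684
```

```bash
python3 - <<'E'
from h import *
w=cam("wrist");im=S.get_image("wrist");cv2.imwrite("pics/w12.png",im[:,:,::-1])
o=S.observe();print(o["clock"],o["tool_pos"].tolist(),o["ee_rot"].tolist(),o["grip_width"],turn(down(.111)))
q=[.5458,-.2468,.111]
B=np.array([[0,55,55],[0,55,30],[-27,70,30],[27,70,30]])/1000
print("pred",proj(w,place(q,B)).round(1).tolist())
for t in ["dowel_left","end_plate_back_left"]: print(t,[(np.round(d["pixel"],1).tolist(),round(d["p"],2)) for d in S.spot_point(t,"wrist")][:3])
import json;json.dump(dict(i={k:np.asarray(v).tolist() for k,v in w[0].items()}),open("w12.json","w"))
a=cv2.imread("pics/w11.png")[70:150,230:330];b=im[:,:,::-1][20:100,230:330]
cv2.imwrite("pics/m.png",np.vstack([cv2.resize(k,None,fx=3.7,fy=3.7,interpolation=cv2.INTER_NEAREST) for k in (b,a)]))
E
```

```text
22.275 [0.5526344399019242, -0.31098031923493324, 0.17718318295046853] [0.6673398031524601, 0.744753244566763, -0.00028118482735401, 0.00033581365069132636] 0.6810312086146852 [ 0.    0.05 -0.08]
pred [[281.0, 37.2], [281.0, 45.5], [238.5, 19.2], [323.4, 18.9]]
dowel_left [([539.4, 274.9], 0.71), ([285.5, 44.0], 0.58)]
end_plate_back_left [([484.3, 277.5], 0.89), ([325.0, 29.8], 0.58)]
```

View pics/m.png

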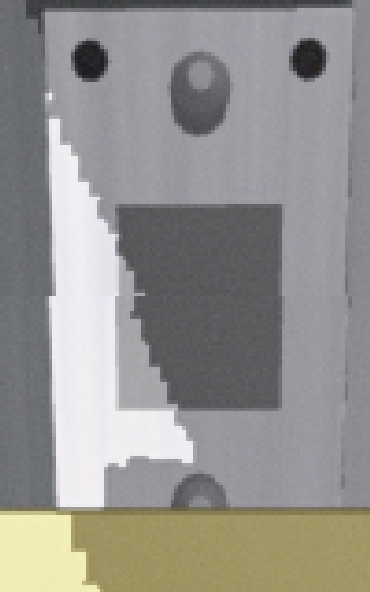

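Mosaic of the wrist crops: the left dowel's tip is at pixel (284.3, 39.7). The right dowel's tip is at about (284.3, 127.8), just clipped by the held board. Both are about 2 mm off the scene-camera prediction, so I'll go by the wrist camera.

```bash
python3 - <<'E'
from h import *
w=cam("wrist");o=S.observe();L=on_z(w,(284.3,39.7),.055)
# w11: same camera-to-tool offset, other tool pose
M=R.from_quat(o["ee_rot"]).as_matrix();i=dict(w[0]);T11=np.array([.56037,-.37293,.17643])
D=R.from_matrix(down(.111)@R.from_rotvec([.03,.08,-.09],degrees=True).as_matrix()@M.T).as_matrix()
i["xyz"]=T11+D@(w[0]["xyz"]-o["tool_pos"]);w11=(i,D@w[1])
Rr=on_z(w11,(284.3,127.8),.055)
m=(L+Rr)/2;d=L-Rr;yaw=np.arctan2(-d[0],d[1]);print(L,Rr,"len",np.hypot(*d[:2]),"mid",m,"yaw",yaw)
Mt=down(yaw);p=m-Mt@np.array([.0008,0,0]);print("tcp",p,turn(Mt))
for z in (.15,.126,.118,.098): print(z,togo((p[0],p[1],z)))
E
```

```text
[ 0.54161888 -0.19282955  0.055     ] [ 0.55458512 -0.30353956  0.055     ] len 0.11146672134228337 mid [ 0.548102   -0.24818456  0.055     ] yaw 0.11658774326823391
tcp [ 0.54819506 -0.24897912  0.055     ] [-0.01  0.03 -0.39]
0.15 [6.18 0.23 2.7 ]
0.126 [6.18 0.23 5.1 ]
0.118 [6.18 0.23 5.9 ]
0.098 [6.18 0.23 7.9 ]
```

{"fn": "step_arm", "kwargs": {"series": "0.6 3 0.1 1 0 0 -0.2;0.6 5.5 0.2 3 0 0 -0.3;0.6 6.2 0.2 4.4 0 0 -0.3;0.6 6.2 0.2 4.4 0 0 -0.3;0.6 6.2 0.2 4.4 0 0 -0.3"}}

```text
clock: 23.0
tool_pos: [0.548, -0.2506, 0.1337]
ee_rot: [0.666, 0.746, -0.0, 0.001]
wrist_force: [0.3, -0.9, -1.2]
grip_width: 0.68
```

```bash
python3 - <<'E'
from h import *
w=cam("wrist");im=S.get_image("wrist");cv2.imwrite("pics/w13.png",im[:,:,::-1])
o=S.observe();print(o["clock"],o["tool_pos"],o["wrist_force"],turn(down(.115)),togo((.5482,-.249,.1)))
L=np.array([[.54162,-.19283,.055]]);print("dowel tip px",proj(w,L))
g=cv2.cvtColor(im,cv2.COLOR_RGB2GRAY)[150:190,262:302]
for r in g[::2]: print(" ".join("%3d"%v for v in r[::2]))
E
```

```text
23.05 [ 0.54807258 -0.25057748  0.13383847] [-0.06909721 -0.27333198 -1.28517802] [ 0.06  0.12 -0.1 ] [0.16 0.03 3.38]
dowel tip px [[281.30068558 156.69347676]]
145 143 143 147 144 144 146 145 146 147 145 148 148 145 145 148 147 148 147 148
146 142 145 145 145 145 145 147 146 144 146 146 146 144 148 144 145 149 145 146
146 143 145 147 146 147 143 146 144 145 146 148 146 147 146 145 147 148 149 149
146 145 147 144 146 147 146 145 145 143 145 146 144 146 144 145 147 144 148 146
145 143 145 144 143 147 120  98 134 136 136 136 114 142 145 147 147 147 148 147
147 142 144 145 144 135  88  92 129 138 136 131 102 107 148 147 147 149 149 148
144 145 143 145 153 154 122  89  94 118 118  99 103 152 154 146 145 147 148 150
146 145 144 146 151 152 153 135 103  92  98 120 156 157 153 154 145 147 150 148
147 143 142 144 151 152 150 150 153 156 155 158 156 155 154 153 144 146 149 147
146 144 146 142 152 152 151 149 151 154 156 158 156 153 156 154 133 146 149 149
144 143 142 125 152 152 147 152 152 156 157 155 156 153 155 152 125 146 149 148
144 143 145 100 150 151 151 153 152 157 155 157 158 154 158 108 144 144 150 148
145 144 141 121 117 154 151 150 154 155 155 156 157 154 151  90 145 146 149 147
157 142 143 145  97 126 152 151 152 156 155 155 156 149  89 119 145 144 149 150
159 144 141 145 131  94 101 134 138 135 139 139 124  89 110 146 144 145 150 148
159 144 144 143 145 133  97  94  96  92  90  85  89 125 145 143 145 143 148 148
142 143 144 142 137 143 143 131 103  98 103 120 141 144 145 143 146 144 148 146
142 142 141 145 140 143 142 144 145 144 144 145 145 142 144 144 145 144 147 149
144 143 140 142 144 144 143 141 142 144 144 143 144 142 144 141 144 144 148 148
144 143 143 141 143 142 142 144 146 144 142 145 143 143 144 145 144 146 144 148
```

The left dowel shows through the hole with its column aligned (281). Shifting 1.5 mm and lowering slowly onto the noses.

{"fn": "step_arm", "kwargs": {"series": "0.6 0.15 0 0 0 0 0;0.6 0.15 0 0.4 0 0 0;0.6 0.15 0 0.8 0 0 0;0.6 0.15 0 1.1 0 0 0;0.6 0.15 0 1.4 0 0 0;0.6 0.15 0 1.4 0 0 0"}}

```text
clock: 23.8
tool_pos: [0.5477, -0.2491, 0.1195]
ee_rot: [0.666, 0.746, -0.0, 0.001]
wrist_force: [0.1, 0.5, -1.8]
grip_width: 0.683
```

{"fn": "step_arm", "kwargs": {"series": "0.6 0 0 0.2 0 0 0;0.6 0 0 0.4 0 0 0;0.6 0 0 0.6 0 0 0;0.6 0 0 0.8 0 0 0;0.6 0 0 0.8 0 0 0"}}

```text
clock: 24.42
tool_pos: [0.5477, -0.249, 0.1113]
ee_rot: [0.666, 0.746, -0.001, 0.001]
wrist_force: [-0.5, 0.1, -1.9]
grip_width: 0.679
```

{"fn": "step_arm", "kwargs": {"series": "0.6 0 0 0.3 0 0 0;0.6 0 0 0.6 0 0 0;0.6 0 0 0.9 0 0 0;0.6 0 0 1.05 0 0 0;0.6 0 0 1.15 0 0 0;0.6 0 0 1.2 0 0 0"}}

```text
clock: 25.18
tool_pos: [0.5476, -0.249, 0.0993]
ee_rot: [0.666, 0.746, -0.001, 0.001]
wrist_force: [-0.3, -0.1, -0.2]
grip_width: 0.684
```

{"fn": "step_arm", "kwargs": {"series": "0.6 0 0 0.05 0 0 0;0.6 0 0 0.1 0 0 0;0.6 0 0 0.15 0 0 0;0.6 0 0 0.15 0 0 0"}}

```text
clock: 25.68
tool_pos: [0.5477, -0.2492, 0.0991]
ee_rot: [0.666, 0.746, 0.0, 0.001]
wrist_force: [-4.3, 2.9, 12.7]
grip_width: 0.683
```

{"fn": "step_arm", "kwargs": {"series": "0.72 0 0 -0.02 0 0 0;0.76 0 0 -0.02 0 0 0;0.8 0 0 -0.02 0 0 0;0.85 0 0 -0.02 0 0 0;0.85 0 0 -0.02 0 0 0;0.85 0 0 -1 0 0 0;0.85 0 0 -4 0 0 0;1 0 0 -9 0 0 0;1 -5 0 -13 0 0 0;1 -9 0 -13 0 0 0;1 -9 0 -13 0 0 0;1 -9 0 -13 0 0 0"}}

```text
clock: 27.18
tool_pos: [0.5575, -0.3378, 0.229]
ee_rot: [0.666, 0.746, 0.0, 0.0]
wrist_force: [0.3, 0.4, 0.1]
grip_width: 1.002
```

```bash
python3 - <<'E'
from h import *
w=cam("wrist");im=S.get_image("wrist");cv2.imwrite("pics/w14.png",im[:,:,::-1])
o=S.observe();print(o["clock"],o["tool_pos"],o["wrist_force"],o["grip_width"])
q=[.5479,-.2484,.115]
names=["insLn","insLf","insRn","insRf","dL","dR","railL","railR"]
B=np.array([[-30,73,38],[30,73,38],[-30,-73,38],[30,-73,38],[0,55,55],[0,-55,55],[27,110,22],[27,-110,22]])/1000
print(dict(zip(names,proj(w,place(q,B)).round(1).tolist())))
r=[d for d in S.cut_out("insulator_mid","wrist")]
for d in r[:3]: print(round(d["p"],2),d["bbox"])
for t in ["dowel_left","dowel_right","insulator_mid"]: print(t,[(np.round(d["pixel"],1).tolist(),round(d["p"],2)) for d in S.spot_point(t,"wrist")][:3])
s=S.get_image("scene");cv2.imwrite("pics/s14.png",s[:,:,::-1]);cs=cam("scene")
print("scene",dict(zip(names,proj(cs,place(q,B)).round(1).tolist())))
for d in S.cut_out("insulator_mid","scene")[:4]: print(round(d["p"],2),d["bbox"])
# yellow board mask corners in wrist view, at heights 38 mm
hsv=cv2.cvtColor(im,cv2.COLOR_RGB2HSV);m=((hsv[...,0]>18)&(hsv[...,0]<35)&(hsv[...,1]>50)).astype(np.uint8)
c,_=cv2.findContours(m,0,2)
for k in sorted(c,key=cv2.contourArea)[-2:]:
    a=cv2.approxPolyDP(k,6,True)[:,0];print(cv2.contourArea(k),a.tolist())
    if len(a)<8: print([on_z(w,p,.038)[:2].round(4).tolist() for p in a])
E
```

```text
27.225 [ 0.55773507 -0.33714753  0.22877239] [-0.6142844   0.56753477  0.44506128] 1.0010634812250128
{'insLn': [241.0, -8.1], 'insLf': [321.5, -8.4], 'insRn': [248.4, 182.7], 'insRf': [314.8, 182.5], 'dL': [281.3, 13.0], 'dR': [281.6, 166.4], 'railL': [316.8, -58.4], 'railR': [308.8, 214.8]}
0.85 [239.7, 0.0, 321.9, 182.1]
dowel_left [([280.7, 13.9], 0.96), ([499.4, 221.2], 0.77)]
dowel_right [([39.0, 72.2], 0.89), ([283.1, 163.5], 0.85), ([426.8, 130.4], 0.76)]
insulator_mid [([281.5, 97.3], 0.9)]
scene {'insLn': [227.3, 171.9], 'insLf': [211.9, 186.1], 'insRn': [188.8, 146.9], 'insRf': [173.2, 159.8], 'dL': [213.8, 171.6], 'dR': [184.4, 152.2], 'railL': [223.9, 196.0], 'railR': [166.2, 156.6]}
0.82 [421.5, 217.8, 473.4, 273.9]
0.8 [170.2, 150.6, 225.8, 187.1]
0.7 [297.7, 233.6, 393.5, 329.5]
0.62 [354.0, 192.3, 404.0, 231.7]
2.5 [[286, 159], [288, 165]]
[[0.5577, -0.2993], [0.5601, -0.3044]]
8823.5 [[241, 0], [244, 39], [288, 119], [300, 165], [270, 181], [247, 173], [247, 182], [313, 182], [320, 0]]
```

```bash
python3 - <<'E'
from h import *
w=cam("wrist");im=cv2.imread("pics/w14.png");g=cv2.cvtColor(im,cv2.COLOR_BGR2GRAY)
q=[.5479,-.2484,.115]
for y in (-.085,-.095,-.105): print("pred rail near/far",proj(w,place(q,[[.027,y,.022],[.047,y,.022],[.027,y,.010]])).round(1).tolist())
for r in (188,194,200,206): print(r,g[r,296:350:2].tolist())
print("dowel R patch rows156-176 cols266-298")
for r in g[154:182:2,264:300:2]: print(" ".join("%3d"%v for v in r))
g=cv2.cvtColor(cv2.imread("pics/w11.png"),cv2.COLOR_BGR2GRAY);print("w11");
for r in (90,105,120): print(r,g[r,310:360:2].tolist())
E
```

```text
pred rail near/far [[309.1, 190.5], [329.8, 190.5], [308.0, 187.3]]
pred rail near/far [[308.8, 200.4], [329.3, 200.3], [307.7, 196.8]]
pred rail near/far [[308.5, 210.0], [328.8, 210.0], [307.5, 206.2]]
188 [114, 113, 107, 109, 109, 114, 114, 202, 205, 205, 204, 206, 206, 207, 205, 204, 202, 143, 55, 59, 54, 47, 58, 54, 56, 56, 50]
194 [56, 50, 52, 58, 47, 53, 59, 209, 209, 210, 205, 209, 210, 208, 206, 205, 205, 112, 53, 56, 56, 55, 54, 55, 50, 53, 53]
200 [81, 80, 87, 83, 64, 47, 55, 55, 50, 54, 58, 54, 58, 60, 56, 53, 52, 47, 52, 56, 54, 49, 57, 56, 53, 51, 49]
206 [84, 82, 83, 81, 82, 83, 81, 64, 49, 56, 54, 49, 53, 56, 55, 55, 55, 54, 54, 57, 53, 50, 52, 53, 56, 53, 55]
dowel R patch rows156-176 cols266-298
253 253 253 253 254 254 254 254 254 254 254 254 254 253 240 212 211 210
253 253 253 253 254 254 254 254 254 254 254 254 254 253 253 227 211 209
253 253 253 253 254 254 253 168 145 149 199 254 253 253 253 253 226 212
253 253 253 253 254 254 183 162 184 183 162 171 230 253 253 253 226 211
253 253 253 253 254 252 167 205 210 177 195 166 231 253 253 253 253 225
253 253 253 253 2
[... 307 characters left out ...]
254 254 253 253 253 253 253 252 210
253 253 253 253 253 253 253 239 226 225 225 239 253 253 223 208 209 209
253 254 253 253 254 223 208 209 207 208 209 207 208 207 209 210 209 209
238 253 253 253 253 207 207 208 208 208 207 208 212 210 209 210 210 211
207 252 253 253 205 208 209 209 208 209 209 208 209 208 208 209 209 211
w11
90 [152, 154, 156, 155, 151, 152, 147, 137, 136, 143, 139, 138, 141, 139, 140, 141, 142, 144, 140, 137, 84, 26, 31, 22, 27]
105 [153, 154, 154, 155, 152, 150, 142, 142, 141, 142, 137, 142, 141, 141, 141, 139, 141, 139, 137, 139, 35, 18, 29, 34, 33]
120 [156, 155, 154, 155, 150, 151, 118, 141, 141, 143, 139, 141, 143, 143, 144, 142, 141, 138, 139, 86, 31, 24, 30, 25, 30]
```

{"fn": "step_arm", "kwargs": {"series": "1 4 0 0 0 0 0;1 8 0 0 0 0 0;1 12 0 0 0 0 0;1 12 0 0 0 0 0;1 12 0 0 0 0 0"}}

```text
clock: 28.15
tool_pos: [0.5443, -0.2189, 0.2292]
ee_rot: [0.666, 0.746, 0.0, 0.001]
wrist_force: [0.4, -1.0, 0.4]
grip_width: 0.999
```

```bash
python3 - <<'E'
from h import *
w=cam("wrist");im=S.get_image("wrist");cv2.imwrite("pics/w15.png",im[:,:,::-1]);g=cv2.cvtColor(im,cv2.COLOR_RGB2GRAY)
print(S.observe()["tool_pos"]);q=[.5479,-.2484,.115]
B=[[0,.055,.055],[.03,.073,.038],[-.03,.073,.038]]
print("pred",proj(w,place(q,B)).round(1).tolist())
for y in (.080,.10,.12):
    a=proj(w,place(q,[[.027,y,.022],[.047,y,.022]]));r=int(round(a[0,1]));u=int(a[0,0]);print(a.round(1).tolist(),r,u-12,g[r,u-12:u+36:2].tolist())
for t in ["dowel_left","dowel_right"]: print(t,[(np.round(d["pixel"],1).tolist(),round(d["p"],2)) for d in S.spot_point(t,"wrist")][:3])
p=proj(w,place(q,B))[0].astype(int)
for r in g[p[1]-14:p[1]+14:2,p[0]-16:p[0]+18:2]: print(" ".join("%3d"%v for v in r))
E
```

```text
[ 0.54417069 -0.21956386  0.22924535]
pred [[280.9, 177.6], [315.1, 152.9], [246.5, 153.0]]
[[310.2, 142.6], [332.0, 142.6]] 143 298 [67, 66, 69, 71, 64, 72, 97, 139, 141, 138, 137, 140, 134, 139, 142, 136, 136, 53, 26, 17, 33, 37, 23, 22]
[[310.9, 119.9], [333.2, 119.9]] 120 298 [73, 64, 68, 67, 67, 67, 85, 140, 140, 140, 141, 137, 141, 137, 142, 141, 137, 136, 21, 26, 29, 22, 22, 27]
[[311.6, 96.1], [334.5, 96.1]] 96 299 [70, 72, 67, 69, 69, 69, 83, 141, 141, 142, 144, 142, 143, 138, 145, 143, 135, 140, 39, 30, 24, 36, 21, 30]
dowel_left [([281.6, 179.5], 0.82), ([470.0, 327.9], 0.58)]
dowel_right [([279.2, 290.8], 0.9), ([72.8, 217.5], 0.64), ([405.6, 258.7], 0.59)]
226 226 224 226 225 224 225 225 224 224 225 221 139 137 142 138 146
225 226 226 226 224 225 224 224 225 224 224 225 220 139 139 140 142
225 226 225 224 226 224 227 219 201 202 225 225 225 166 139 141 141
224 225 225 224 223 226 179  87  87  82 112 152 174 222 157 142 140
225 225 224 225 224 207  91 109 117 110  89 114 224 224 222 159 141
224 224 224 225 225 150 113 137 134 135 120 116 219 222 221 225 139
224 224 225 225 222 134 131 110 175 149 128  95 135 139 137 154 141
222 220 226 224 152 133 137 165 217 212 129 114 142 140 141 140 142
136 152 226 224 151 140 127  90 135 125 102 137 139 141 140 141 139
137 138 137 139 138 141 139 126 111 120 140 139 140 141 142 141 141
139 138 136 139 137 139 137 139 139 138 139 138 139 137 140 139 142
138 138 139 155 223 137 137 139 140 138 142 141 138 143 141 139 144
139 139 138 139 152 137 137 139 138 142 137 139 140 139 140 142 142
139 140 141 140 140 137 138 140 138 139 139 138 134 141 139 141 137
```

```bash
python3 -c "
from station import *
print(sign_off())"
```

```text
the job is handed in; nothing more can be done
None
```

The job is done and handed in at about 28 s of the 67 s. The end plate is against the stop rail, and the plate with the two holes lies over both dowels, fully down on it.

**What I did**
- **End plate:** I pushed it to the rail with two fingers until the wrist force read 24 N along the push.
- **Plate with holes:** I lifted it out of the near slot, tilted it about 50°, set its lower edge on the bench and let go. The pictures showed it lying flat.
- **Fitting:** I gripped it again by its long edges and measured the dowels with the wrist camera. I lowered it slowly; there was almost no side force until it seated. At that point it read about 13 N upward and 5 N sideways. Then I released it and backed off.

**Last checks**
- **Seating:** The tool stopped 30 mm higher than when it had gripped the plate on the bench, which is the height of the end plate's top. The plate's outline in the wrist picture matches lying fully down, and both dowel tips show above it.
- **Flush against the rail:** At both ends the rail's near edge is within about 0.5 mm of where a flush end plate would put it. This is worked out from the dowel positions, because the fitted plate now covers the seam.
- **Robot:** The gripper is open and clear, with about 1 N or less on the wrist.

**Where checks disagreed or were missing**
- The fixed cameras' estimate of the dowels was about 2 mm off the wrist camera's, and I used the wrist's.
- The measured dowel spacing came out at 111.5 mm instead of 110 mm.
- My picture limit was used up, so the final checks are from pixel values, not by eye.
- I did not check the blank, cell and tape at the very end. They were undisturbed in the last pictures I viewed that showed them, and the arm did not go near them afterwards.

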